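Take the dry-fitted queen apart onto her drilling pads

TASK

The big chess queen is only dry-fitted: take her apart from the top down, one section after another, and stand each upright, wholly on its own drilling pad: first the red crown on the yellow pad, then the silver collar on the black, the beech waist on the orange, and last the walnut foot on the green. Tip nothing over, leave the glass jar and the silver drill bit case where they are, and let go of everything at the end.

Things in the scene. Friction and masses are not known exactly. Their poses are not given: they have to be found in the camera images.
- crown_mid (a point): Centre (27 mm above its underside) of the queen's red-painted crown, top of the stack at the start: an upright cylinder 30 mm across and 40 mm high, with a small step and ball finial to 54 mm in all; flat underside; about 30 g. Axes: z up along the turning axis, x and y level.
- collar_mid (a point): Centre (22 mm above its underside) of the silver collar (plain bright aluminium), second from the top: an upright cylinder 40 mm across, 44 mm high, flat ends; about 150 g. Axes: z up along the turning axis, x and y level.
- waist_mid (a point): Centre (23 mm above its underside) of the pale beech waist section, third from the top: an upright cylinder 50 mm across, 46 mm high, flat ends, two thin darker lines round it; about 70 g. Axes: z up along the turning axis, x and y level.
- foot_neck (a point): Middle of the neck (32 mm above its underside) of the dark walnut foot, bottom of the stack, standing on the trolley: a flange 84 mm across and 12 mm high, and on it a neck 60 mm across and 40 mm high to grip (52 mm in all); flat ends; about 160 g. The four sections are only set on one another, without pins or glue, centred within about 2 mm. Axes: z up along the turning axis, x and y level.
- pad_yellow_top (a point): Top centre of the yellow drilling pad: a flat, round, plain disc 56 mm across and 6 mm thick, fixed to the trolley; the point lies 6 mm above the trolley top. Place of the red crown. z up.
- pad_black_top (a point): Top centre of the black drilling pad: a flat, round, plain disc 70 mm across and 6 mm thick, fixed to the trolley; the point lies 6 mm above the trolley top. Place of the silver collar. z up.
- pad_orange_top (a point): Top centre of the orange drilling pad: a flat, round, plain disc 80 mm across and 6 mm thick, fixed to the trolley; the point lies 6 mm above the trolley top. Place of the beech waist. z up.
- pad_green_top (a point): Top centre of the green drilling pad: a flat, round, plain disc 114 mm across and 6 mm thick, fixed to the trolley; the point lies 6 mm above the trolley top. Place of the walnut foot. z up.
- jar_mid (a point): Centre (35 mm above its underside) of a loose blue glass jar of brass screws with a dark steel lid, 54 mm across and 70 mm high, standing on the trolley; to be left alone. z up.
- bitcase_mid (a point): Centre (14 mm above its underside) of a loose flat silver drill bit case, 110 mm (its x) by 62 mm (its y), 28 mm high; to be left alone. z up.
Mind the look-alikes: they are no part of the job. Leave any pink or turquoise look-alike of the part that bears foot_neck alone. Leave any blue or turquoise look-alike of the part that bears collar_mid alone.

How it is judged (in metres and radians):
On the way, in this order (a step that is already met when the one before it is completed fails the run):
1. the red crown stands upright on the yellow pad (horizontal distance between crown_mid and pad_yellow_top below 0.015 m and z of crown_mid in the frame of pad_yellow_top between 0.023 and 0.031 m and angle between crown_mid's own z axis and vertical below 0.1 rad), for 0.2 s.
2. the silver collar stands upright on the black pad (horizontal distance between collar_mid and pad_black_top below 0.015 m and z of collar_mid in the frame of pad_black_top between 0.018 and 0.026 m and angle between collar_mid's own z axis and vertical below 0.1 rad), for 0.2 s.
3. the beech waist stands upright on the orange pad (horizontal distance between waist_mid and pad_orange_top below 0.015 m and z of waist_mid in the frame of pad_orange_top between 0.019 and 0.027 m and angle between waist_mid's own z axis and vertical below 0.1 rad), for 0.2 s.
4. the walnut foot stands upright on the green pad (horizontal distance between foot_neck and pad_green_top below 0.015 m and z of foot_neck in the frame of pad_green_top between 0.028 and 0.036 m and angle between foot_neck's own z axis and vertical below 0.1 rad), for 0.2 s.
At the end, for the whole second after the job is handed in: Crown on yellow, collar on black, waist on orange and foot on green pad, each placed in that order; each section's axis within 15 mm of its pad's centre (so it stands wholly on it), its underside on the pad within 4 mm, tilted less than 0.1 rad, at rest (under 0.02 m/s) and released (all of step 1 and all of step 2 and all of step 3 and all of step 4 and linear speed of each of crown, collar, waist, foot below 0.02 m/s); the robot touches nothing.
It fails at once if one of the queen's sections is tipped over (angle between any of crown_mid, collar_mid, waist_mid, foot_neck's own z axis and vertical above 0.8 rad).
It fails at once if the glass jar is pushed away (over 20 mm) or knocked over (distance of jar_mid from where it was at the start of the episode above 0.02 m or angle between jar_mid's own z axis and vertical above 0.5 rad).
It fails at once if the drill bit case is pushed away (over 20 mm) or knocked over (distance of bitcase_mid from where it was at the start of the episode above 0.02 m or angle between bitcase_mid's own z axis and vertical above 0.5 rad).
It also fails if it takes over 106 s, if anything falls off the work surface, if the arm or the gripper's body presses on something with over 40 N, if the wrist force passes 120 N, or if a joint passes its speed limit or range.

ROBOT

A 6-joint arm with a two-finger parallel gripper is mounted at the origin on the work surface. World frame = base frame: x ahead of the robot, y to its left, z up, the work surface at z = 0. Lengths are in mm, angles in degrees, forces in N, time in s.
With the tool pointing down it reaches from about 300 to 850 mm from the base axis. Payload 4.2 kg.
Tool frame: the origin (TCP) lies on the centre line of the jaws, within the pads' length; the fingertips stand 11 mm ahead of it and the grasp point (between the pads) lies 8 mm behind it; z points along the fingers, y is the direction in which the jaws open and shut (so a half turn about z gives the same grasp; the last joint's range is limited). The gripper opens to 91 mm and grips with 3 to 60 N. Pads are 32 mm wide; open, the fingers measure 118 mm over their backs; the gripper's body (76 mm by 178 mm) begins 60 mm behind the grasp point.
Start: joints at [-72.021, 18.312, 89.639, -0, 72.044, -1.146], TCP at [188.394, -543.277, 224.976] pointing down, gripper open.
Joint ranges: [-177.97, 177.97], [-48.28, 115.42], [12.27, 149.76], [-77.06, 257.06], [2.81, 150.46], [-146.56, 146.56]. Speed limits (degrees/s): [147.25, 147.25, 180, 180, 180, 180].

INTERFACE

Orientations are given as [roll, pitch, yaw] about the fixed x, y, z axes, in that order (R = Rz(yaw) Ry(pitch) Rx(roll)).
In Python, from workcell import env, grab_frame gives the robot as it stands. The module is installed in compiled form; this text tells all that it offers.
- The arm moves only by the tool arm_command, never from a script. Its argument "series" is one flat list of numbers, 6 for each row, row after row: the shift along the world's x, y, z each as a share of 400 mm, from -1 to 1, then the turn, a rotation vector about the world's x, y, z each as a share of 45 degrees, from -1 to 1. A call has 1 to 20 rows; each row shifts and turns the commanded pose from where the row before left it; what a row does not reach is not made up. A row lasts 1/12 s, in which the tool goes at most 41.7 mm and 7.16 degrees, less where a joint would pass 70% of its speed; a pose out of reach is approached as far as the arm can. A call with a number of a shift or a turn outside -1 to 1 is refused whole. A call with a gripper value outside its range is refused whole. "hand" is the opening, from 0 (shut) to 1 (fully open), set as the call begins (left out, the last holds). The fingers move at their own pace and stop on an object; "newtons" is the grip in N (left out, the last holds). Time passes only in rows, so rows that do not move let the fingers close. It gives the time, the measured TCP pose, the force and the opening at its end, in the units of the state.
- env.state(): the state, without advancing time (a new reading comes with each control period).
- grab_frame(name): name is "scene" or "top"; returns a dict with "frame" (384x512x3 uint8, red, green, blue), "intrinsics" (3x3 intrinsics, pixels), "R" (3x3) and "t" (3): a world point X has camera coordinates R X + t. Camera axes: x right, y down, z forward; pixel columns grow to the right and rows downward; lengths in mm; the calibration is good to about 2 mm. A picture is of the moment at which its call begins. There is no depth.
- env.job_done(): hands the job in, once; it reports no verdict.
The state is a dict: "time_s": time; "qpos": joint angles; "qvel": joint speeds; "effort": joint torques, N m; "ee_pos": TCP position; "ee_rot": TCP orientation; "force": force on the tool from outside, world axes, zero at the start; "torque": the same for the moment, N m; "gripper_width": finger opening in mm.
Only numpy, scipy, OpenCV 4.12 (cv2) and the standard library are available. Lean on these libraries where they do the work, as an engineer would, in place of code of your own. Each camera call takes 0.05 s, during which the arm holds its last target.

## Working session

There is one attempt and no reset: what is moved stays moved. The work goes in short steps, Python scripts to look and compute and a tool call to move; the robot and the scene stay as the last step left them, time stands still between calls to the robot, and variables do not carry over. Pictures are saved under pics/ and viewed, and the job is handed in when it is done.

Besides the shell and the picture viewer there is one more tool, called after "Emit:" as name(argument=value, ...) on one line, values as JSON. arm_command: Moves the arm, as the interface text tells. Shift numbers are shares of 400 mm and turn numbers shares of 45 degrees, none past 1 either way. Its arguments: {"type":"object","properties":{"series":{"type":"array"},"hand":{"type":"number"},"newtons":{"type":"number"}},"required":["series"]}

```bash
mkdir -p pics
cat > h.py <<'E'
import numpy as np, cv2
from workcell import env, grab_frame
def shot(n,tag):
    f=grab_frame(n); cv2.imwrite(f'pics/{tag}.png',f['frame'][:,:,::-1]); np.savez(f'{tag}.npz',**f); return f
def crop(tag,u0,v0,u1,v1,s,out):
    im=cv2.imread(f'pics/{tag}.png')[v0:v1,u0:u1]
    cv2.imwrite(f'pics/{out}.png',cv2.resize(im,None,fx=s,fy=s,interpolation=cv2.INTER_CUBIC))
def atz(tag,u,v,z):
    f=np.load(tag+'.npz');K,R,t=f['intrinsics'],f['R'],f['t']
    d=R.T@np.linalg.inv(K)@np.array([u,v,1.]);c=-R.T@t
    return c+d*(z-c[2])/d[2]
def proj(tag,X):
    f=np.load(tag+'.npz');p=f['intrinsics']@(f['R']@np.array(X,float)+f['t']);return p[:2]/p[2]
E
python3 - <<'E'
from h import *
for n in('scene','top'):
    f=shot(n,n+'0'); print(n,f['intrinsics'],-f['R'].T@f['t'],f['R'])
    crop(n+'0',0,0,512,384,1.5,n+'0b')
print(env.state())
E
```

```text
scene [[474.33647651   0.         259.93319579]
 [  0.         474.33647651 197.00156826]
 [  0.           0.           1.        ]] [1246.71992437  428.51866171  967.63924852] [[-0.45276647  0.89155486 -0.0115088 ]
 [ 0.64348032  0.3177952  -0.69637583]
 [-0.61719981 -0.32270131 -0.71758502]]
top [[444.69693213   0.         261.21448063]
 [  0.         444.69693213 194.0289025 ]
 [  0.           0.           1.        ]] [ 363.25979043   54.14186753 1367.85273963] [[ 0.00580407 -0.99978476  0.01991871]
 [-0.99413816 -0.00791952 -0.10782671]
 [ 0.10796125 -0.01917612 -0.99397014]]
{'time_s': 0.1, 'qpos': array([-7.20218064e+01,  1.83446153e+01,  8.96976019e+01,  8.05465132e-04,
        7.20430091e+01, -1.14628389e+00]), 'qvel': array([ 0.02843109, -0.10253737, -0.23029517, -0.04378826,  0.0658027 ,
       -0.05071406]), 'effort': array([ 2.19802096e-03, -4.13326049e+01, -2.32508129e+01,  7.30441441e-02,
        4.21600300e-02, -6.35714150e-05]), 'ee_pos': array([ 188.25440613, -542.86618518,  224.25033986]), 'ee_rot': array([-1.79914806e+02, -2.47066567e-03,  1.91242267e+01]), 'force': array([-0.06438128,  0.20688464, -0.59726315]), 'torque': array([ 0.05386218, -0.00393701,  0.00755339]), 'gripper_width': 91.29866855811733}
```

View pics/scene0b.png

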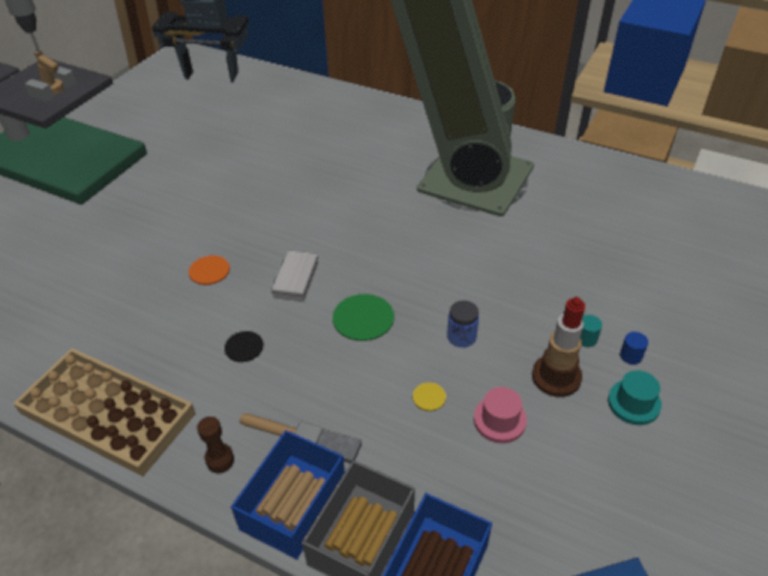

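View pics/top0b.png

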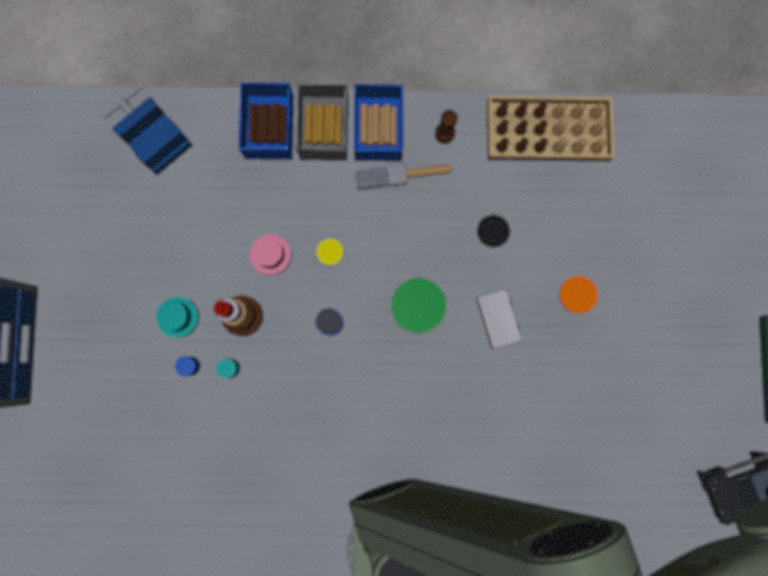

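The scene picture shows the stack at about (560,345), with the red crown on top at (573,312) and the pads at yellow (429,397), black (244,346), orange (209,270) and green (363,317). All these pixels are in the 1.5x pictures.

Things that could be mistaken for the parts in the scene picture:
- **Foot:** walnut (557,372) against pink (501,412) and turquoise (637,396).
- **Collar:** silver (569,330) against turquoise (590,331) and blue (634,348).
- **Small dark queen-like piece:** (214,445).

I choose the stacked parts and will check them in close crops.

Run:
```python
from h import *
crop('scene0',320,180,450,290,6,'c1'); crop('top0',95,150,235,260,5,'c2'); crop('top0',250,130,410,240,5,'c3'); crop('scene0',110,160,290,285,4,'c4')
```

```text
(no output)
```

View pics/c1.png

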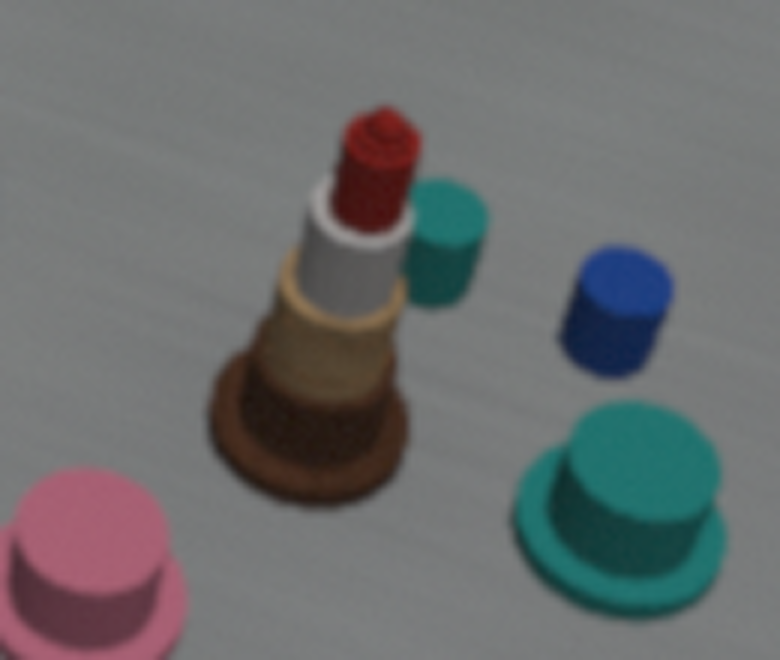

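View pics/c2.png

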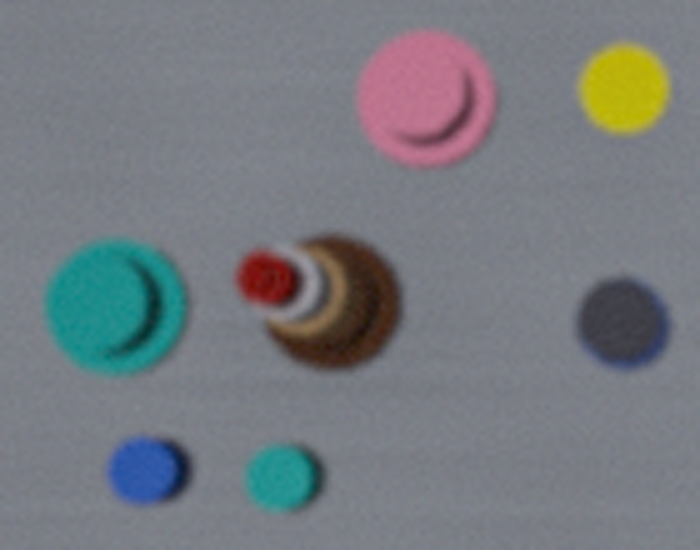

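View pics/c3.png

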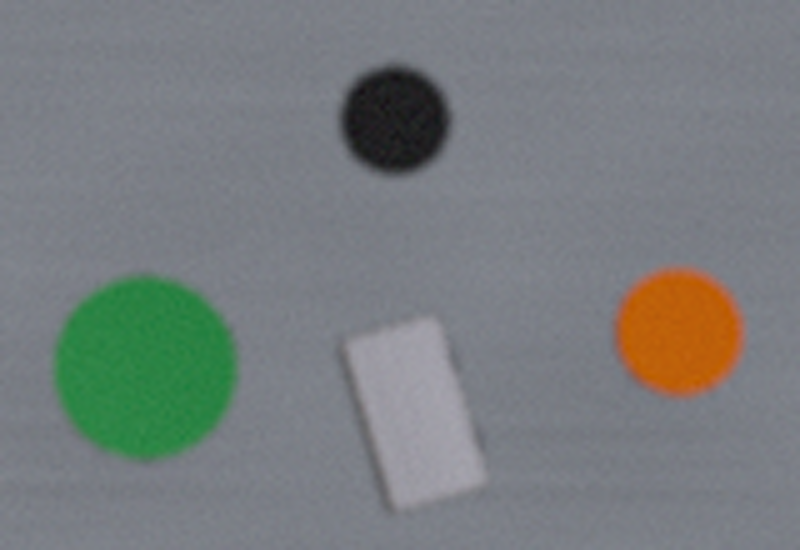

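Run:
```python
from h import *
from scipy.ndimage import label
def seg(tag,lo,hi,u0,v0,u1,v1):
    im=cv2.imread(f'pics/{tag}.png'); h=cv2.cvtColor(im,cv2.COLOR_BGR2HSV)
    m=cv2.inRange(h,lo,hi); mm=np.zeros_like(m); mm[v0:v1,u0:u1]=m[v0:v1,u0:u1]
    n,l,s,c=cv2.connectedComponentsWithStats(mm); i=1+np.argmax(s[1:,4]); 
    return c[i],s[i]
for name,lo,hi,bt,bs in [('yellow',(22,120,80),(35,255,255),(200,150,240,185),(260,240,310,290)),
  ('orange',(5,150,80),(18,255,255),(360,170,410,220),(110,160,170,200)),
  ('green',(50,100,50),(75,255,255),(250,175,310,230),(210,185,275,235)),
  ('black',(0,0,0),(180,255,70),(310,135,350,175),(140,210,185,250))]:
    a,sa=seg('top0',lo,hi,*bt); b,sb=seg('scene0',lo,hi,*bs)
    print(name,a.round(1),sa,atz('top0',*a,6)[:2].round(1),b.round(1),sb,atz('scene0',*b,6)[:2].round(1))
print('foot top',atz('top0',95+333/5,150+302/5,12))
print('crown top',atz('top0',95+268/5,150+277/5,182))
print('foot scene',atz('scene0',320+309/6,180+415/6,12))
print('crown scene fin',atz('scene0',320+386/6,180+113/6,194), 'shoulder', atz('scene0',320+382/6,180+143/6,182))
print('jar top',atz('top0',95+622/5,150+322/5,70),atz('scene0',464/1.5,311/1.5,70))
for p in [(435,317),(487,480),(395,510),(345,340)]: print('case',atz('top0',250+p[0]/5,130+p[1]/5,28)[:2])
for n,p,z in [('tqfoot',(112,308),52),('pink',(418,92),52),('bluec',(140,470),44),('tqc',(281,478),44)]: print(n,atz('top0',95+p[0]/5,150+p[1]/5,z)[:2])
```

```text
yellow [219.4 167.3] [211 159  18  17 234] [593.4 157.9] [285.7 264. ] [275 255  22  19 320] [598.  158.5]
orange [385.4 196. ] [374 184  24  25 468] [ 508.2 -356.8] [138.9 179.6] [126 171  27  19 387] [ 513.7 -355.6]
green [278.6 203.1] [ 261  186   36   36 1005] [483.5 -25.7] [241.7 211. ] [222 196  40  31 971] [489.7 -24.6]
black [328.6 153.5] [319 144  21  20 333] [ 640.  -181.7] [162.2 230.6] [150 221  26  20 411] [ 645.1 -180.1]
foot top [458.02710168 330.73517571  12.        ]
crown top [459.2279052 330.9105632 182.       ]
foot scene [463.70928087 334.91530092  12.        ]
crown scene fin [462.20761903 334.76363574 194.        ] shoulder [466.00364711 336.51860182 182.        ]
jar top [443.50173363 150.71741772  70.        ] [451.34266472 155.87328077  70.        ]
case [ 512.55074713 -202.28140571]
case [ 413.76422148 -232.54452224]
case [ 395.3581731  -176.61573265]
case [ 498.05980125 -147.25562752]
tqfoot [450.75430626 452.09148735]
pink [581.15476031 275.80594867]
bluec [355.99482192 434.28298525]
tqc [351.78843958 351.58817927]
```

Emit:
arm_command(series=[0.06, 0.07, 0.01, 0, 0, 0.1, 0.06, 0.07, 0.01, 0, 0, 0.1, 0.06, 0.07, 0.01, 0, 0, 0.1, 0.06, 0.07, 0.01, 0, 0, 0.1, 0.06, 0.07, 0.01, 0, 0, 0.1, 0.06, 0.07, 0.01, 0, 0, 0.1, 0.06, 0.07, 0.01, 0, 0, 0.1, 0.06, 0.07, 0.01, 0, 0, 0.1, 0.06, 0.07, 0.01, 0, 0, 0.1, 0.06, 0.07, 0.01, 0, 0, 0.1, 0.06, 0.07, 0.01, 0, 0, 0.1, 0.06, 0.07, 0.01, 0, 0, 0.1, 0, 0.09, 0, 0, 0, 0.1, 0, 0.09, 0, 0, 0, 0.1, 0, 0.09, 0, 0, 0, 0.1, 0, 0.09, 0, 0, 0, 0.1, 0, 0.09, 0, 0, 0, 0.1, 0, 0.09, 0, 0, 0, 0.1, 0, 0.09, 0, 0, 0, 0.1, 0, 0.09, 0, 0, 0, 0.1], hand=1, newtons=15)

```text
time_s: 1.77
ee_pos: [475.8, 82.4, 272.7]
ee_rot: [-180.0, -0.0, 109.3]
force: [1.1, 0.5, 0.1]
gripper_width: 91.2
```

Emit:
arm_command(series=[-0.005, 0.09, 0, 0, 0, 0.09, -0.005, 0.09, 0, 0, 0, 0.09, -0.005, 0.09, 0, 0, 0, 0.09, -0.005, 0.09, 0, 0, 0, 0.09, -0.005, 0.09, 0, 0, 0, 0, -0.005, 0.09, 0, 0, 0, 0, -0.005, 0.085, 0, 0, 0, 0, 0, 0, 0, 0, 0, 0, 0, 0, 0, 0, 0, 0, 0, 0, 0, 0, 0, 0])

```text
time_s: 2.6
ee_pos: [462.1, 330.1, 272.4]
ee_rot: [-179.9, 0.0, 125.3]
force: [-0.3, -0.1, 0.3]
gripper_width: 91.3
```

Run:
```python
from h import *
s=env.state(); print(s['ee_pos'],s['ee_rot'])
for n in('scene','top'): shot(n,n+'1')
crop('scene1',300,80,450,260,4,'s1'); crop('top1',80,120,240,240,5,'t1')
p=s['ee_pos']; 
from scipy.spatial.transform import Rotation as Ro
R=Ro.from_euler('xyz',s['ee_rot'],degrees=True).as_matrix()
for y in(-52,52):
  X=p+R@np.array([0,y,11]); print(X,(proj('scene1',X)-[300,80])*4,(proj('top1',X)-[80,120])*5)
```

```text
[462.12925867 330.11025607 272.43741821] [-1.79912848e+02  3.68780291e-02  1.25347407e+02]
[419.70544932 300.01117651 261.51652949] [320.0701255  322.32796175] [365.82257224 493.79566315]
[504.53396504 360.17842587 261.35833693] [384.2373546  453.65853181] [250.19472098 322.91664256]
```

View pics/s1.png

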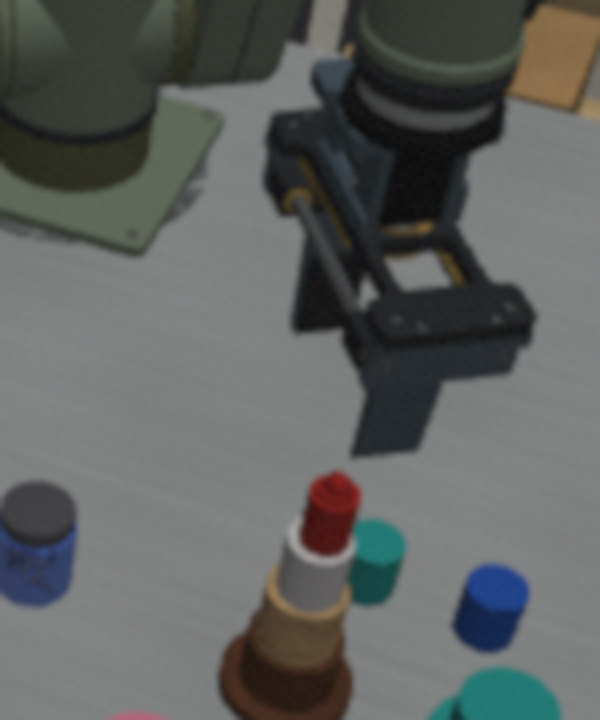

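View pics/t1.png

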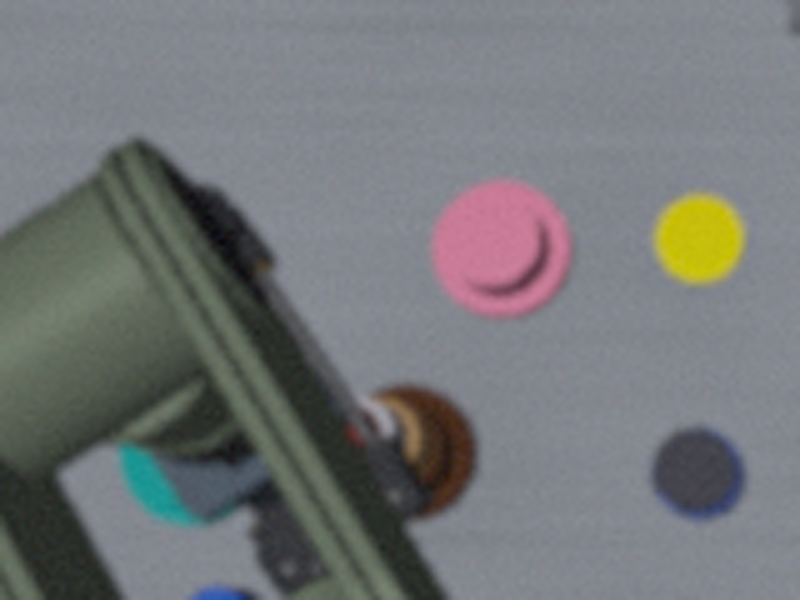

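Emit:
arm_command(series=[0, 0.0085, -0.03, 0, 0, 0, 0, 0, -0.05, 0, 0, 0, 0, 0, -0.05, 0, 0, 0, 0, 0, -0.05, 0, 0, 0, 0, 0, -0.05, 0, 0, 0, 0, 0, -0.04, 0, 0, 0, 0, 0, -0.02, 0, 0, 0, 0, 0, 0, 0, 0, 0, 0, 0, 0, 0, 0, 0])

```text
time_s: 3.45
ee_pos: [462.8, 333.6, 157.5]
ee_rot: [180.0, 0.0, 125.3]
force: [0.8, 0.5, -0.2]
gripper_width: 91.2
```

Run:
```python
from h import *
s=env.state(); print(s['ee_pos'],s['ee_rot'],s['force'])
shot('scene','scene2')
crop('scene2',320,140,440,260,5,'s2')
```

```text
[462.83249622 333.55154107 157.48483722] [1.79970451e+02 4.78081779e-03 1.25260682e+02] [ 0.75770834  0.48784089 -0.21168474]
```

View pics/s2.png

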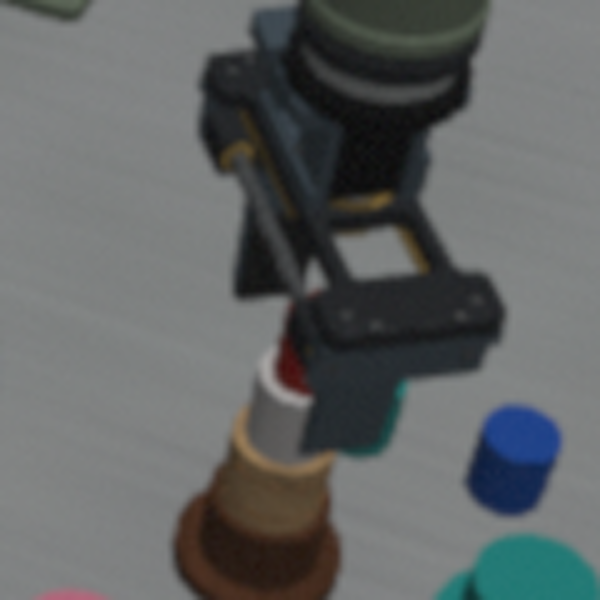

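Run:
```python
from h import *
s=env.state();p=s['ee_pos']
R=cv2.Rodrigues(np.zeros(3))[0]
from scipy.spatial.transform import Rotation as Ro
R=Ro.from_euler('xyz',s['ee_rot'],degrees=True).as_matrix()
for x,y in((-16,-45.6),(16,-45.6),(-16,52),(16,52),(-16,59),(16,59)): print(x,y,((proj('scene2',p+R@np.array([x,y,11]))-[320,140])*5).round(1))
print(R.round(2))
# project stack circles on original for candidates
im=cv2.imread('pics/scene0.png')[180:290,320:450]; im=cv2.resize(im,None,fx=6,fy=6,interpolation=cv2.INTER_CUBIC)
th=np.linspace(0,2*np.pi,60)
for (cx,cy),col in(((461,333),(0,255,0)),((464,336),(255,255,0))):
  for r,z in((42,12),(25,98),(20,142),(15,182)):
    P=np.array([(proj('scene0',[cx+r*np.cos(t),cy+r*np.sin(t),z])-[320,180]+.5)*6 for t in th])
    cv2.polylines(im,[P.astype(np.int32)],True,col,1)
cv2.imwrite('pics/ov.png',im)
im=cv2.imread('pics/top0.png')[150:260,95:235]; im=cv2.resize(im,None,fx=5,fy=5,interpolation=cv2.INTER_CUBIC)
for (cx,cy),col in(((461,333),(0,255,0)),((458.5,331),(255,255,0))):
  for r,z in((42,12),(25,98),(20,142),(15,182)):
    P=np.array([(proj('top0',[cx+r*np.cos(t),cy+r*np.sin(t),z])-[95,150]+.5)*5 for t in th])
    cv2.polylines(im,[P.astype(np.int32)],True,col,1)
cv2.imwrite('pics/ov2.png',im)
```

```text
-16 -45.6 [238.7 299. ]
16 -45.6 [303.4 291.5]
-16 52 [304.4 453.6]
16 52 [373.  445.2]
-16 59 [309.4 465.5]
16 59 [378.3 457. ]
[[-0.58  0.82  0.  ]
 [ 0.82  0.58  0.  ]
 [-0.    0.   -1.  ]]
```

View pics/ov.png

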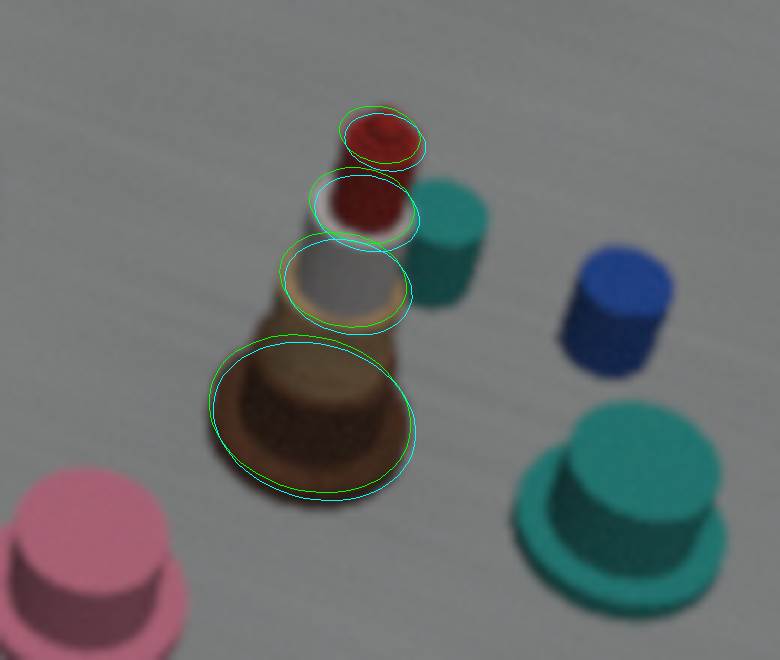

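View pics/ov2.png

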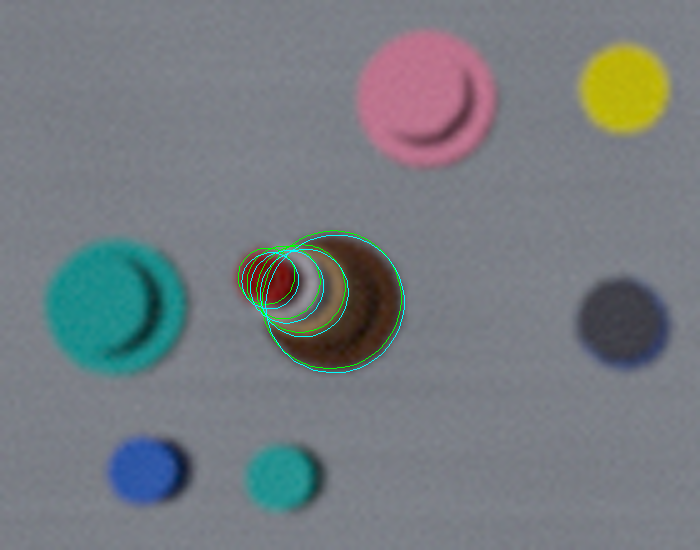

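Emit:
arm_command(series=[0, 0, 0, 0, 0, 0, 0, 0, 0, 0, 0, 0, 0, 0, 0, 0, 0, 0, 0, 0, 0, 0, 0, 0, 0, 0, 0, 0, 0, 0, 0, 0, 0, 0, 0, 0, 0, 0, 0, 0, 0, 0, 0, 0, 0, 0, 0, 0, 0, 0, 0, 0, 0, 0, 0, 0, 0, 0, 0, 0], hand=0, newtons=12)

```text
time_s: 4.33
ee_pos: [462.4, 334.1, 156.9]
ee_rot: [180.0, -0.0, 125.3]
force: [-0.9, 0.1, -0.5]
gripper_width: 29.9
```

Run:
```python
from h import *
s=env.state(); print(s['ee_pos'],s['ee_rot'],s['force'],s['gripper_width'])
shot('scene','scene3')
crop('scene3',320,140,440,260,5,'s3')
```

```text
[462.38262743 334.14987484 156.92431746] [ 1.79998357e+02 -6.51361913e-04  1.25328089e+02] [-0.90173274  0.07647645 -0.48469298] 29.8632035535705
```

View pics/s3.png

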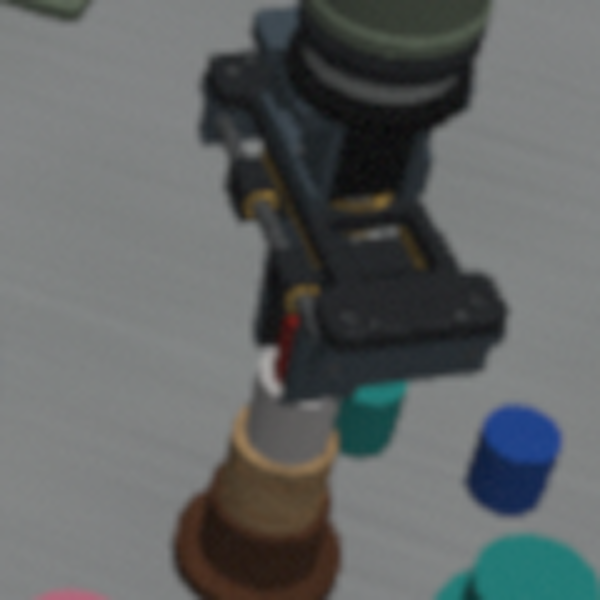

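Emit:
arm_command(series=[0, 0, 0.02, 0, 0, 0, 0, 0, 0.04, 0, 0, 0, 0, 0, 0.06, 0, 0, 0, 0.021, -0.0274, 0, 0, 0, 0, 0.042, -0.0547, 0, 0, 0, 0, 0.042, -0.0547, 0, 0, 0, 0, 0.042, -0.0547, 0, 0, 0, 0, 0.042, -0.0547, 0, 0, 0, 0, 0.042, -0.0547, 0, 0, 0, 0, 0.042, -0.0547, 0, 0, 0, 0, 0.042, -0.0547, 0, 0, 0, 0, 0.021, -0.0274, 0, 0, 0, 0, 0, 0, -0.05, 0, 0, 0, 0, 0, -0.08, 0, 0, 0, 0, 0, -0.08, 0, 0, 0, 0, 0, -0.07, 0, 0, 0, 0, 0, -0.05, 0, 0, 0, 0, 0, -0.03, 0, 0, 0, 0, 0, 0, 0, 0, 0])

```text
time_s: 5.97
ee_pos: [594.4, 158.5, 57.6]
ee_rot: [-179.6, -0.2, 125.3]
force: [0.7, 0.2, -0.5]
gripper_width: 29.9
```

Run:
```python
from h import *
s=env.state(); print(s['ee_pos'],s['ee_rot'],s['force'],s['gripper_width'])
shot('scene','scene4');shot('top','top4')
crop('scene4',230,180,400,300,4,'s4');crop('top4',80,110,260,240,4,'t4')
```

```text
[594.36292123 158.49913334  57.60157461] [-1.79632256e+02 -1.56604868e-01  1.25327449e+02] [ 0.65146984  0.23101438 -0.5488025 ] 29.935201614327426
```

View pics/s4.png

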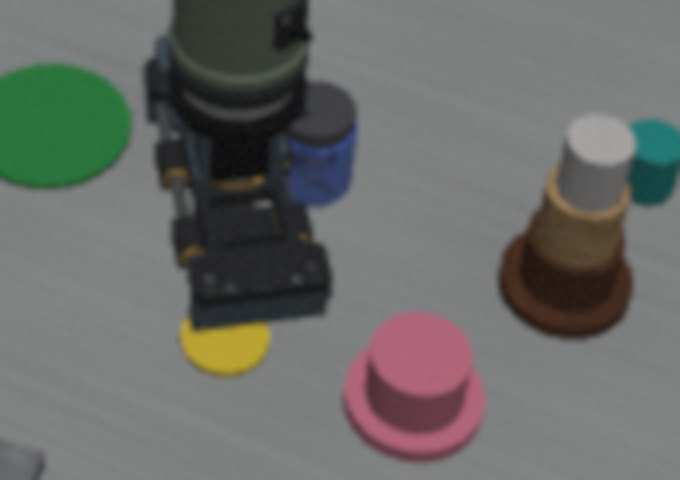

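View pics/t4.png

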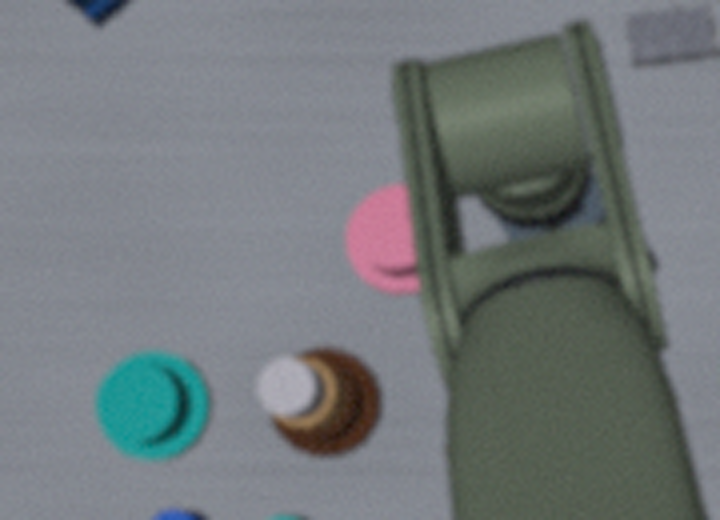

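Emit:
arm_command(series=[0.002, 0, -0.02, 0, 0, 0, 0.002, 0, -0.02, 0, 0, 0, 0, 0, -0.02, 0, 0, 0, 0, 0, -0.015, 0, 0, 0, 0, 0, 0, 0, 0, 0, 0, 0, 0, 0, 0, 0, 0, 0, 0, 0, 0, 0])

```text
time_s: 6.65
ee_pos: [598.6, 159.1, 31.1]
ee_rot: [180.0, 0.0, 125.3]
force: [0.6, -0.0, -0.7]
gripper_width: 29.6
```

Run:
```python
from h import *
s=env.state(); print(s['ee_pos'],s['ee_rot'],s['force'],s['gripper_width'])
shot('scene','scene5')
crop('scene5',240,210,350,300,6,'s5')
```

```text
[598.57369909 159.10564912  31.12044305] [1.79976586e+02 6.03032694e-03 1.25325737e+02] [ 0.63819545 -0.00188982 -0.74677658] 29.603243308228265
```

View pics/s5.png

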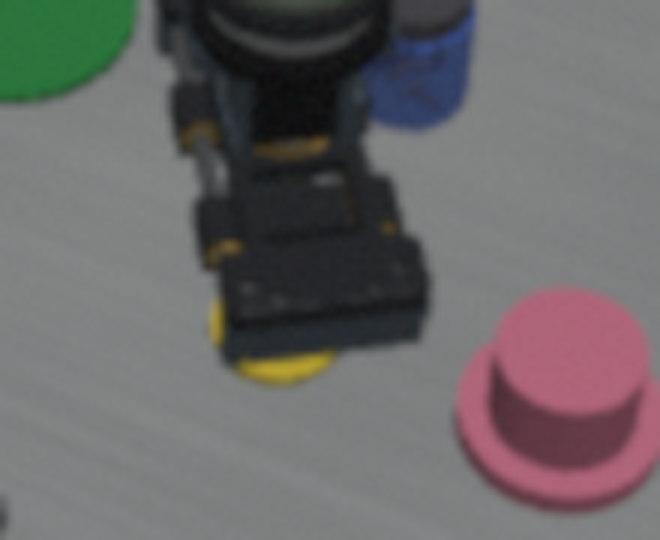

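Emit:
arm_command(series=[-0.003, -0.001, -0.01, 0, 0, 0, 0, 0, -0.008, 0, 0, 0, 0, 0, -0.005, 0, 0, 0, 0, 0, 0, 0, 0, 0, 0, 0, 0, 0, 0, 0, 0, 0, 0, 0, 0, 0])

```text
time_s: 7.2
ee_pos: [597.3, 158.7, 21.8]
ee_rot: [180.0, 0.0, 125.3]
force: [-0.9, -0.1, -0.4]
gripper_width: 29.9
```

Emit:
arm_command(series=[0, 0, -0.0025, 0, 0, 0, 0, 0, 0, 0, 0, 0, 0, 0, 0, 0, 0, 0])

```text
time_s: 7.45
ee_pos: [597.4, 158.7, 20.9]
ee_rot: [180.0, 0.0, 125.3]
force: [0.5, -0.5, 0.6]
gripper_width: 29.5
```

Emit:
arm_command(series=[0, 0, 0, 0, 0, 0, 0, 0, 0, 0, 0, 0, 0, 0, 0, 0, 0, 0, 0, 0, 0, 0, 0, 0, 0, 0, 0, 0, 0, 0, 0, 0, 0, 0, 0, 0, 0, 0, 0, 0, 0, 0, 0, 0, 0, 0, 0, 0], hand=1)

```text
time_s: 8.12
ee_pos: [597.2, 158.6, 20.8]
ee_rot: [180.0, 0.0, 125.3]
force: [0.2, -0.1, -0.5]
gripper_width: 79.7
```

Emit:
arm_command(series=[0, 0, 0.03, 0, 0, 0, 0, 0, 0.06, 0, 0, 0, 0, 0, 0.09, 0, 0, 0, 0, 0, 0.09, 0, 0, 0, 0, 0, 0.09, 0, 0, 0, 0, 0, 0.07, 0, 0, 0, -0.042, 0.0547, 0, 0, 0, 0, -0.042, 0.0547, 0, 0, 0, 0, -0.042, 0.0547, 0, 0, 0, 0, -0.021, 0.0274, 0, 0, 0, 0, 0, 0, 0, 0, 0, 0, 0, 0, 0, 0, 0, 0])

```text
time_s: 9.12
ee_pos: [538.5, 235.4, 193.3]
ee_rot: [180.0, 0.1, 125.4]
force: [-0.0, -0.4, -0.8]
gripper_width: 91.4
```

Run:
```python
from h import *
s=env.state(); print(s['ee_pos'],s['ee_rot'],s['force'],s['gripper_width'])
shot('scene','scene6');shot('top','top6')
crop('scene6',240,180,410,290,4,'s6');crop('top6',100,130,260,230,5,'t6')
```

```text
[538.45969558 235.38546182 193.31942717] [1.79958082e+02 6.05596542e-02 1.25421372e+02] [-0.01895719 -0.4425414  -0.75078057] 91.3732387930787
```

View pics/s6.png

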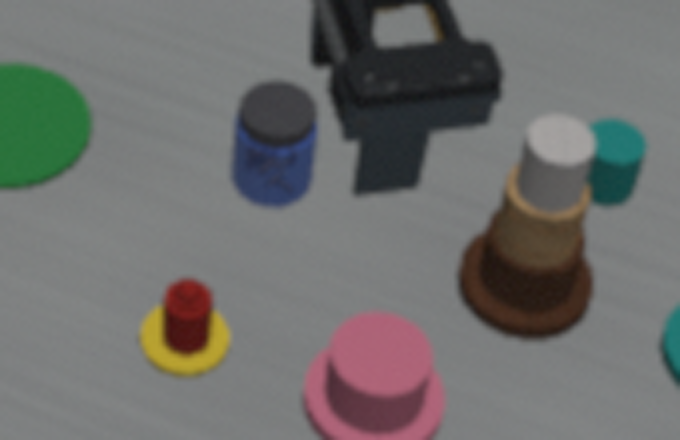

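View pics/t6.png

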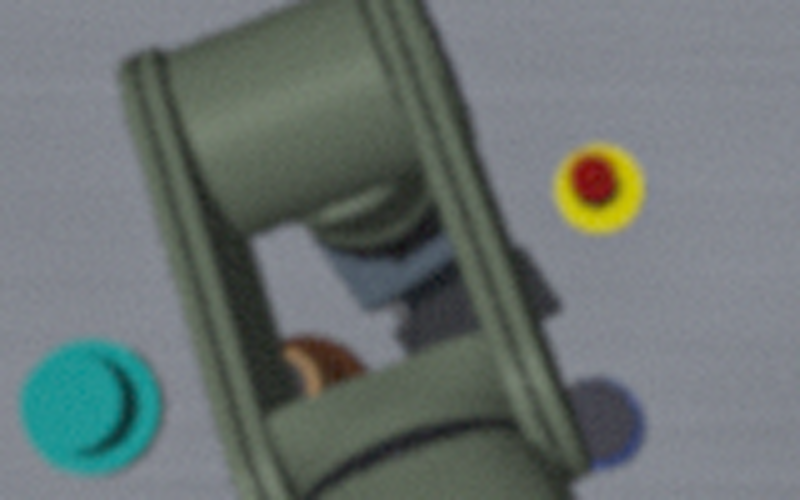

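Run:
```python
from h import *
print('crown', atz('top6',100+594/5,130+177/5,46)[:2], 'pad',atz('top6',100+600/5,130+188/5,6)[:2])
print('scene crown', atz('scene6',240+188/4,180+300/4,46)[:2],'pad',atz('scene6',240+185.5/4,180+337/4,6)[:2])
# collar from top4, scene4
print('collar top4',atz('top4',80+288/4,110+387/4,142)[:2],'foot',atz('top4',80+326/4,110+402/4,12)[:2])
print('collar scene4',atz('scene4',230+601/4,180+140/4,142)[:2],'foot', atz('scene4',230+566/4,180+267/4,12)[:2])
```

```text
crown [592.37360148 156.65182903] pad [592.44427549 155.93524969]
scene crown [599.2975852  161.25895208] pad [597.88835075 160.20191168]
collar top4 [458.8095549  330.81462267] foot [457.72024906 331.02892969]
collar scene4 [464.52103725 335.11701136] foot [456.25832242 332.54630985]
```

Emit:
arm_command(series=[-0.0472, 0.062, 0, 0, 0, 0, -0.0472, 0.062, 0, 0, 0, 0, -0.0472, 0.062, 0, 0, 0, 0, -0.0472, 0.062, 0, 0, 0, 0, 0, 0, 0, 0, 0, 0, 0, 0, 0, 0, 0, 0, 0, 0, -0.04, 0, 0, 0, 0, 0, -0.05, 0, 0, 0, 0, 0, -0.05, 0, 0, 0, 0, 0, -0.04, 0, 0, 0, 0, 0, -0.015, 0, 0, 0, 0, 0, 0, 0, 0, 0, 0, 0, 0, 0, 0, 0, 0, 0, 0, 0, 0, 0])

```text
time_s: 10.38
ee_pos: [464.1, 334.4, 115.9]
ee_rot: [179.9, 0.0, 125.3]
force: [-1.1, -0.4, 0.3]
gripper_width: 90.9
```

Run:
```python
from h import *
s=env.state(); print(s['ee_pos'],s['ee_rot'],s['force'],s['gripper_width'])
shot('scene','scene7')
crop('scene7',320,140,440,260,5,'s7')
```

```text
[464.09644564 334.42266385 115.88504902] [1.79866555e+02 1.07509801e-02 1.25277598e+02] [-1.07023598 -0.35362427  0.29945733] 90.91114225444362
```

View pics/s7.png

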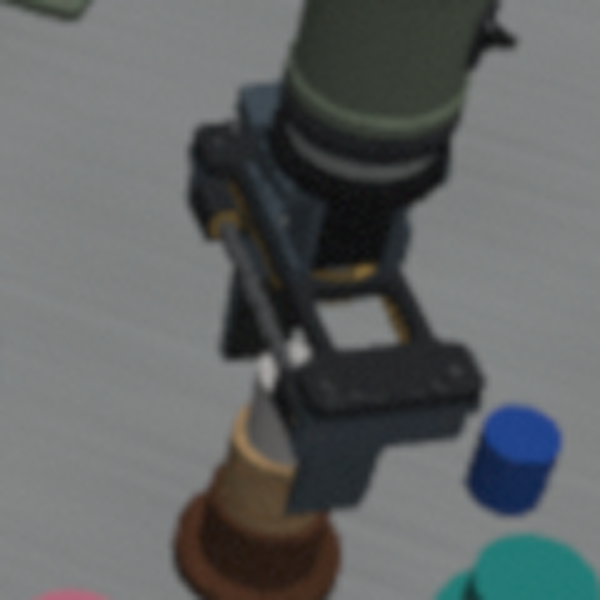

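Emit:
arm_command(series=[0, 0, 0, 0, 0, 0, 0, 0, 0, 0, 0, 0, 0, 0, 0, 0, 0, 0, 0, 0, 0, 0, 0, 0, 0, 0, 0, 0, 0, 0, 0, 0, 0, 0, 0, 0, 0, 0, 0, 0, 0, 0, 0, 0, 0, 0, 0, 0, 0, 0, 0, 0, 0, 0, 0, 0, 0, 0, 0, 0], hand=0, newtons=20)

```text
time_s: 11.27
ee_pos: [462.8, 334.4, 114.7]
ee_rot: [-180.0, -0.0, 125.3]
force: [0.4, 0.6, 0.4]
gripper_width: 39.8
```

Run:
```python
from h import *
s=env.state(); print(s['ee_pos'],s['ee_rot'],s['force'],s['gripper_width'])
shot('scene','scene8')
crop('scene8',320,140,440,260,5,'s8')
```

```text
[462.7841633  334.4216728  114.72461244] [-1.79991147e+02 -2.01747047e-03  1.25326027e+02] [0.4128909  0.58419403 0.37012669] 39.784913532811586
```

View pics/s8.png

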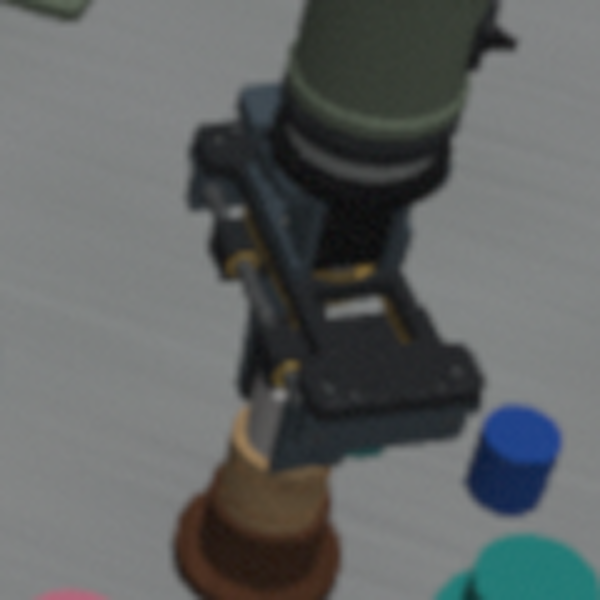

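Emit:
arm_command(series=[0, 0, 0.02, 0, 0, 0, 0, 0, 0.05, 0, 0, 0, 0, 0, 0.08, 0, 0, 0, 0.0135, -0.038, 0, 0, 0, 0, 0.0267, -0.0757, 0, 0, 0, 0, 0.0267, -0.0757, 0, 0, 0, 0, 0.0267, -0.0757, 0, 0, 0, 0, 0.0267, -0.0757, 0, 0, 0, 0, 0.0267, -0.0757, 0, 0, 0, 0, 0.0267, -0.0757, 0, 0, 0, 0, 0.0267, -0.0757, 0, 0, 0, 0, 0.0267, -0.0757, 0, 0, 0, 0, 0.0267, -0.0757, 0, 0, 0, 0, 0.0267, -0.0757, 0, 0, 0, 0, 0.0267, -0.0757, 0, 0, 0, 0, 0.0267, -0.0757, 0, 0, 0, 0, 0.0267, -0.0757, 0, 0, 0, 0, 0.0267, -0.0757, 0, 0, 0, 0, 0.0267, -0.0757, 0, 0, 0, 0], newtons=25)

```text
time_s: 12.9
ee_pos: [628.7, -136.6, 175.1]
ee_rot: [180.0, -0.0, 125.3]
force: [0.7, 0.5, -2.0]
gripper_width: 39.6
```

Emit:
arm_command(series=[0.0267, -0.0757, 0, 0, 0, 0, 0.0135, -0.038, 0, 0, 0, 0, 0, 0, -0.04, 0, 0, 0, 0, 0, -0.07, 0, 0, 0, 0, 0, -0.07, 0, 0, 0, 0, 0, -0.07, 0, 0, 0, 0, 0, -0.05, 0, 0, 0, 0, 0, -0.02, 0, 0, 0, 0, 0, 0, 0, 0, 0, 0, 0, 0, 0, 0, 0, 0, 0, 0, 0, 0, 0])

```text
time_s: 13.82
ee_pos: [645.9, -180.6, 48.7]
ee_rot: [179.9, 0.1, 125.3]
force: [-0.0, -0.4, -1.3]
gripper_width: 39.6
```

Run:
```python
from h import *
s=env.state(); print(s['ee_pos'],s['ee_rot'],s['force'],s['gripper_width'])
shot('scene','scene9')
crop('scene9',110,160,240,270,6,'s9');crop('scene9',320,180,450,290,5,'s9b')
```

```text
[ 645.8569855  -180.6046206    48.70407341] [1.79872621e+02 1.49071992e-01 1.25334920e+02] [-0.03911306 -0.43922804 -1.32446337] 39.584760835626675
```

View pics/s9.png

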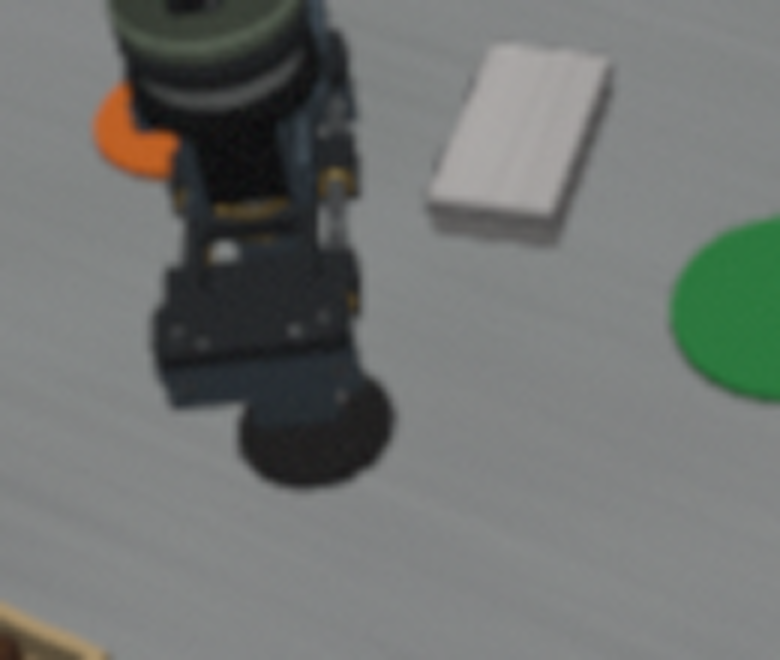

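View pics/s9b.png

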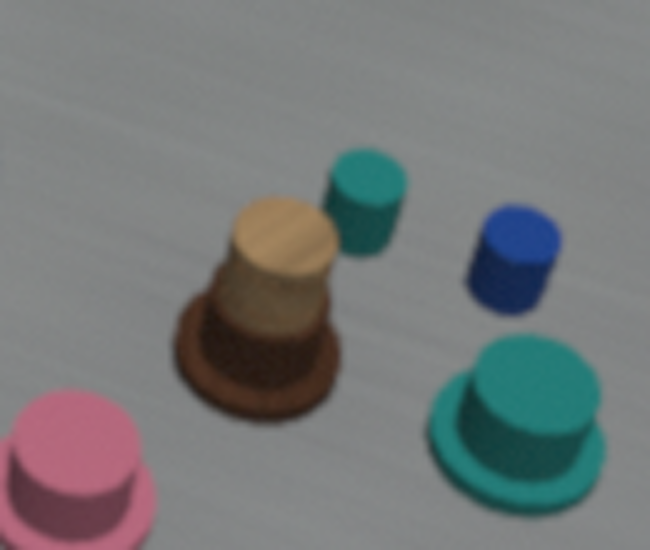

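Emit:
arm_command(series=[-0.002, 0, -0.02, 0, 0, 0, 0, 0, -0.02, 0, 0, 0, 0, 0, -0.015, 0, 0, 0, 0, 0, -0.004, 0, 0, 0, 0, 0, 0, 0, 0, 0, 0, 0, 0, 0, 0, 0, 0, 0, 0, 0, 0, 0])

```text
time_s: 14.45
ee_pos: [643.7, -180.4, 22.9]
ee_rot: [-180.0, -0.0, 125.3]
force: [0.6, -0.9, -2.4]
gripper_width: 39.4
```

Emit:
arm_command(series=[0, 0, -0.001, 0, 0, 0, 0, 0, 0, 0, 0, 0])

```text
time_s: 14.62
ee_pos: [643.8, -180.4, 22.7]
ee_rot: [180.0, -0.0, 125.3]
force: [-0.5, 1.0, -1.4]
gripper_width: 39.7
```

Emit:
arm_command(series=[0, 0, 0, 0, 0, 0, 0, 0, 0, 0, 0, 0, 0, 0, 0, 0, 0, 0, 0, 0, 0, 0, 0, 0, 0, 0, 0, 0, 0, 0, 0, 0, 0, 0, 0, 0, 0, 0, 0, 0, 0, 0, 0, 0, 0, 0, 0, 0], hand=1)

```text
time_s: 15.28
ee_pos: [643.8, -180.5, 22.8]
ee_rot: [180.0, 0.0, 125.3]
force: [-0.4, -0.5, -0.4]
gripper_width: 89.5
```

Emit:
arm_command(series=[0, 0, 0.03, 0, 0, 0, 0, 0, 0.06, 0, 0, 0, 0, 0, 0.09, 0, 0, 0, 0, 0, 0.09, 0, 0, 0, -0.0267, 0.0757, 0.05, 0, 0, 0, -0.0267, 0.0757, 0.02, 0, 0, 0, -0.0267, 0.0757, 0, 0, 0, 0, -0.0267, 0.0757, 0, 0, 0, 0, -0.0267, 0.0757, 0, 0, 0, 0, -0.0267, 0.0757, 0, 0, 0, 0, -0.0267, 0.0757, 0, 0, 0, 0, -0.0267, 0.0757, 0, 0, 0, 0, 0, 0, 0, 0, 0, 0])

```text
time_s: 16.37
ee_pos: [556.3, 66.3, 159.9]
ee_rot: [179.9, -0.1, 125.6]
force: [-0.5, 0.6, 0.6]
gripper_width: 91.3
```

Run:
```python
from h import *
s=env.state(); print(s['ee_pos'],s['ee_rot'],s['force'],s['gripper_width'])
shot('scene','scene10');shot('top','top10')
crop('scene10',110,160,240,270,5,'s10');crop('top10',100,120,420,240,2.5,'t10')
```

```text
[556.26447903  66.26465898 159.90362679] [ 1.79939855e+02 -1.30983182e-01  1.25554916e+02] [-0.46385356  0.55623799  0.58499567] 91.2988718877224
```

View pics/s10.png

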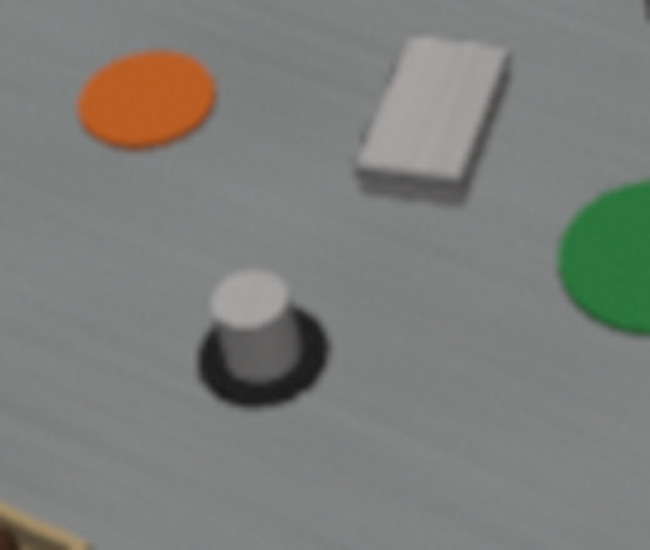

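View pics/t10.png

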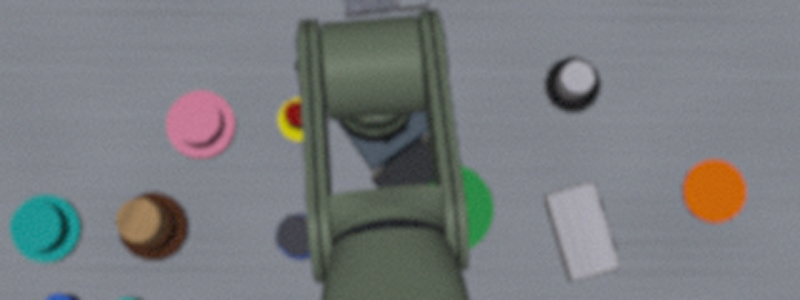

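Emit:
arm_command(series=[-0.0292, 0.0838, 0, 0, 0, 0, -0.0292, 0.0838, 0, 0, 0, 0, -0.0292, 0.0838, 0, 0, 0, 0, -0.0292, 0.0838, 0, 0, 0, 0, -0.0292, 0.0838, 0, 0, 0, 0, -0.0292, 0.0838, 0, 0, 0, 0, -0.0292, 0.0838, 0, 0, 0, 0, -0.0292, 0.0838, 0, 0, 0, 0, 0, 0, 0, 0, 0, 0, 0, 0, 0, 0, 0, 0, 0, 0, -0.04, 0, 0, 0, 0, 0, -0.06, 0, 0, 0, 0, 0, -0.06, 0, 0, 0, 0, 0, -0.04, 0, 0, 0, 0, 0, -0.02, 0, 0, 0, 0, 0, 0, 0, 0, 0, 0, 0, 0, 0, 0, 0, 0, 0, 0, 0, 0, 0])

```text
time_s: 17.97
ee_pos: [466.2, 329.8, 72.1]
ee_rot: [179.9, 0.0, 125.3]
force: [-0.7, -0.3, 0.3]
gripper_width: 91.5
```

Run:
```python
from h import *
s=env.state(); print(s['ee_pos'],s['ee_rot'],s['force'],s['gripper_width'])
shot('scene','scene11')
crop('scene11',320,140,440,260,5,'s11')
```

```text
[466.15750977 329.83659374  72.06053035] [1.79853883e+02 1.19968512e-02 1.25266769e+02] [-0.73832304 -0.25488545  0.27037362] 91.51552521795388
```

View pics/s11.png

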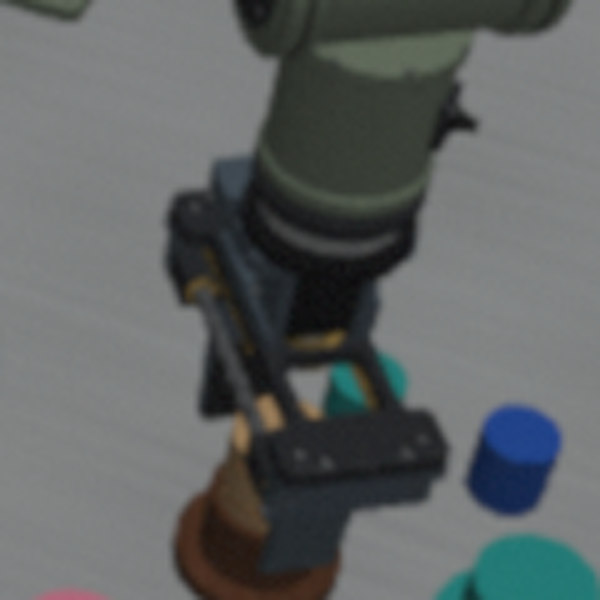

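Emit:
arm_command(series=[-0.004, 0.006, 0, 0, 0, 0, 0, 0, 0, 0, 0, 0, 0, 0, 0, 0, 0, 0])

```text
time_s: 18.27
ee_pos: [463.4, 332.7, 71.4]
ee_rot: [179.9, 0.0, 125.4]
force: [0.1, -0.0, -0.4]
gripper_width: 91.4
```

Emit:
arm_command(series=[0, 0, 0, 0, 0, 0, 0, 0, 0, 0, 0, 0, 0, 0, 0, 0, 0, 0, 0, 0, 0, 0, 0, 0, 0, 0, 0, 0, 0, 0, 0, 0, 0, 0, 0, 0, 0, 0, 0, 0, 0, 0, 0, 0, 0, 0, 0, 0, 0, 0, 0, 0, 0, 0, 0, 0, 0, 0, 0, 0], hand=0, newtons=20)

```text
time_s: 19.1
ee_pos: [463.3, 332.4, 70.7]
ee_rot: [180.0, 0.0, 125.3]
force: [0.8, 0.1, -0.1]
gripper_width: 49.4
```

Run:
```python
from h import *
s=env.state(); print(s['ee_pos'],s['ee_rot'],s['force'],s['gripper_width'])
shot('scene','scene12')
crop('scene12',320,140,440,260,5,'s12')
```

```text
[463.2793219  332.35735368  70.7363448 ] [1.79998175e+02 2.64520875e-04 1.25324147e+02] [ 0.82641681  0.05366279 -0.10722038] 49.3991310168579
```

View pics/s12.png

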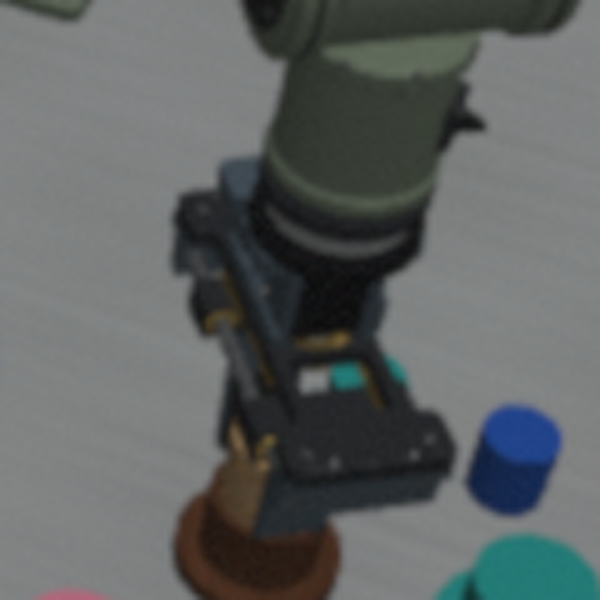

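Emit:
arm_command(series=[0, 0, 0.02, 0, 0, 0, 0, 0, 0.05, 0, 0, 0, 0, 0, 0.08, 0, 0, 0, 0, -0.045, 0, 0, 0, 0, 0.007, -0.09, 0, 0, 0, 0, 0.007, -0.09, 0, 0, 0, 0, 0.007, -0.09, 0, 0, 0, 0, 0.007, -0.09, 0, 0, 0, 0, 0.007, -0.09, 0, 0, 0, 0, 0.007, -0.09, 0, 0, 0, 0, 0.007, -0.09, 0, 0, 0, 0, 0.007, -0.09, 0, 0, 0, 0, 0.007, -0.09, 0, 0, 0, 0, 0.007, -0.09, 0, 0, 0, 0, 0.007, -0.09, 0, 0, 0, 0, 0.007, -0.09, 0, 0, 0, 0, 0.007, -0.09, 0, 0, 0, 0, 0.007, -0.09, 0, 0, 0, 0, 0.007, -0.09, 0, 0, 0, 0, 0.007, -0.09, 0, 0, 0, 0])

```text
time_s: 20.82
ee_pos: [507.9, -263.5, 131.5]
ee_rot: [180.0, 0.0, 125.3]
force: [0.4, 0.1, -0.5]
gripper_width: 49.9
```

Emit:
arm_command(series=[0.007, -0.09, 0, 0, 0, 0, 0.007, -0.09, 0, 0, 0, 0, 0, -0.0575, 0, 0, 0, 0, 0, 0, 0, 0, 0, 0, 0, 0, 0, 0, 0, 0, 0, 0, -0.04, 0, 0, 0, 0, 0, -0.06, 0, 0, 0, 0, 0, -0.06, 0, 0, 0, 0, 0, -0.03, 0, 0, 0, 0, 0, -0.01, 0, 0, 0, 0, 0, 0, 0, 0, 0, 0, 0, 0, 0, 0, 0, 0, 0, 0, 0, 0, 0])

```text
time_s: 21.9
ee_pos: [514.7, -357.0, 52.4]
ee_rot: [179.9, 0.2, 125.3]
force: [0.8, 0.1, -0.5]
gripper_width: 49.5
```

Run:
```python
from h import *
s=env.state(); print(s['ee_pos'],s['ee_rot'],s['force'],s['gripper_width'])
shot('scene','scene13')
crop('scene13',90,120,220,230,5,'s13');crop('scene13',320,180,450,290,5,'s13b')
```

```text
[ 514.65205454 -356.99346151   52.35734104] [1.79938060e+02 1.52857210e-01 1.25342237e+02] [ 0.75595562  0.06831354 -0.5440409 ] 49.52638794133315
```

View pics/s13.png

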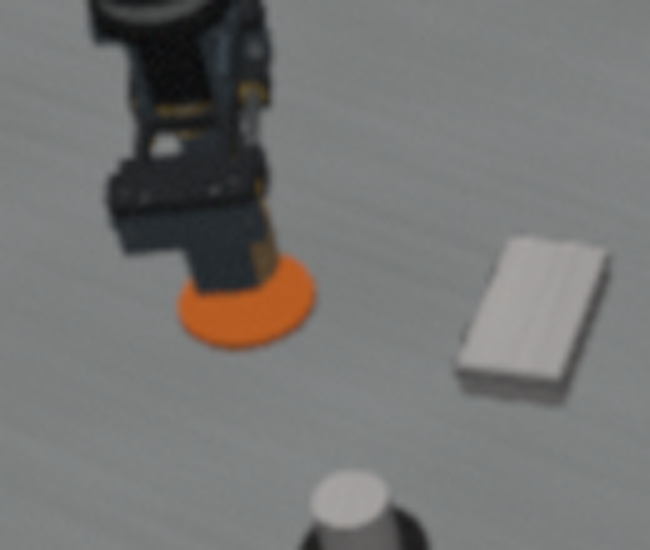

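View pics/s13b.png

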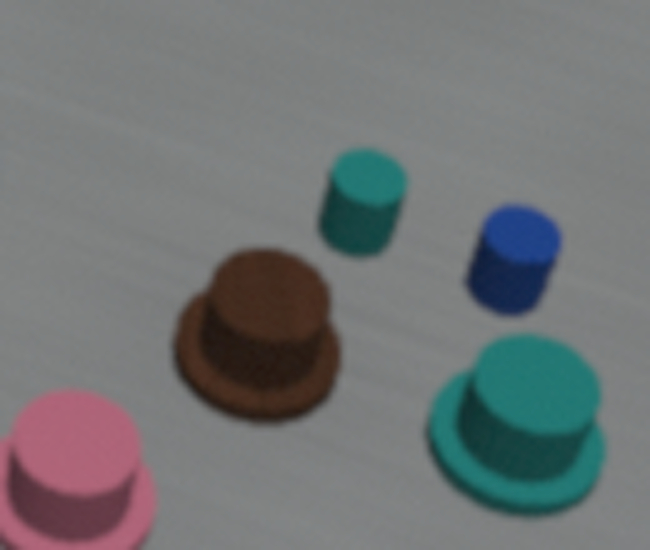

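Waist held above the orange pad and the foot undisturbed. I'll lower the waist: 52.4 → about 25.

Emit:
arm_command(series=[-0.001, 0, -0.02, 0, 0, 0, 0, 0, -0.02, 0, 0, 0, 0, 0, -0.015, 0, 0, 0, 0, 0, -0.007, 0, 0, 0, 0, 0, 0, 0, 0, 0, 0, 0, 0, 0, 0, 0, 0, 0, 0, 0, 0, 0])

```text
time_s: 22.53
ee_pos: [513.3, -356.7, 25.8]
ee_rot: [180.0, -0.0, 125.3]
force: [0.2, 0.3, -0.8]
gripper_width: 49.6
```

Emit:
arm_command(series=[0, 0, -0.0025, 0, 0, 0, 0, 0, 0, 0, 0, 0, 0, 0, 0, 0, 0, 0])

```text
time_s: 22.78
ee_pos: [513.3, -356.6, 24.9]
ee_rot: [180.0, 0.0, 125.3]
force: [-0.8, 0.7, -1.3]
gripper_width: 49.4
```

Emit:
arm_command(series=[0, 0, 0, 0, 0, 0, 0, 0, 0, 0, 0, 0, 0, 0, 0, 0, 0, 0, 0, 0, 0, 0, 0, 0, 0, 0, 0, 0, 0, 0, 0, 0, 0, 0, 0, 0, 0, 0, 0, 0, 0, 0, 0, 0, 0, 0, 0, 0], hand=1)

```text
time_s: 23.45
ee_pos: [513.3, -356.6, 25.0]
ee_rot: [180.0, 0.0, 125.3]
force: [-0.0, 0.2, 0.0]
gripper_width: 91.3
```

Emit:
arm_command(series=[0, 0, 0.03, 0, 0, 0, 0, 0, 0.06, 0, 0, 0, 0, 0, 0.08, 0, 0, 0, 0, 0, 0.08, 0, 0, 0, 0, 0.09, 0.02, 0, 0, 0, 0, 0.09, 0, 0, 0, 0, 0, 0.09, 0, 0, 0, 0, 0, 0.09, 0, 0, 0, 0, 0, 0.09, 0, 0, 0, 0, 0, 0.09, 0, 0, 0, 0, 0, 0.09, 0, 0, 0, 0, 0, 0.09, 0, 0, 0, 0, 0, 0.09, 0, 0, 0, 0, 0, 0.09, 0, 0, 0, 0, 0, 0, 0, 0, 0, 0])

```text
time_s: 24.7
ee_pos: [513.1, 8.5, 134.1]
ee_rot: [179.9, -0.1, 125.6]
force: [-0.2, 0.4, -0.1]
gripper_width: 91.0
```

Run:
```python
from h import *
s=env.state(); print(s['ee_pos'],s['ee_rot'],s['force'],s['gripper_width'])
shot('scene','scene14');shot('top','top14')
crop('scene14',90,120,220,230,5,'s14');crop('top14',100,120,420,240,2.5,'t14')
```

```text
[513.09590687   8.54306522 134.06269338] [ 1.79859974e+02 -7.81494297e-02  1.25604628e+02] [-0.17580857  0.35723759 -0.06343503] 90.95693021325631
```

View pics/s14.png

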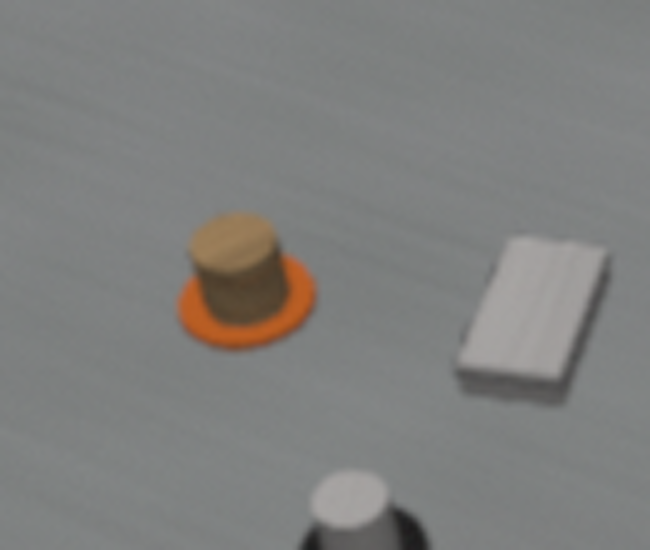

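View pics/t14.png

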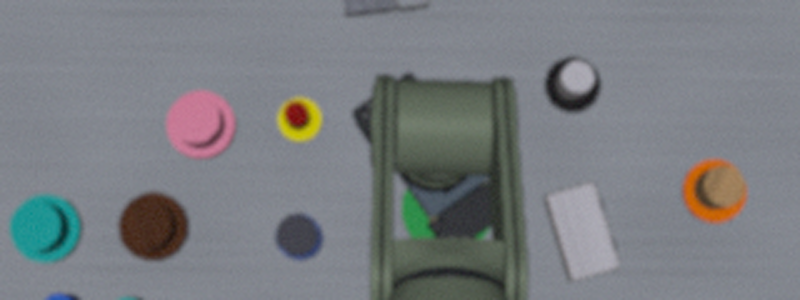

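Emit:
arm_command(series=[-0.0139, 0.0903, 0, 0, 0, 0, -0.0139, 0.0903, 0, 0, 0, 0, -0.0139, 0.0903, 0, 0, 0, 0, -0.0139, 0.0903, 0, 0, 0, 0, -0.0139, 0.0903, 0, 0, 0, 0, -0.0139, 0.0903, 0, 0, 0, 0, -0.0139, 0.0903, 0, 0, 0, 0, -0.0139, 0.0903, 0, 0, 0, 0, -0.0139, 0.0903, 0, 0, 0, 0, 0, 0, 0, 0, 0, 0, 0, 0, 0, 0, 0, 0, 0, 0, -0.05, 0, 0, 0, 0, 0, -0.05, 0, 0, 0, 0, 0, 0, 0, 0, 0, 0, 0, 0, 0, 0, 0, 0, 0, 0, 0, 0, 0])

```text
time_s: 26.13
ee_pos: [464.3, 327.5, 93.9]
ee_rot: [179.9, 0.0, 125.2]
force: [-0.7, -0.3, 0.1]
gripper_width: 90.9
```

Run:
```python
from h import *
s=env.state(); print(s['ee_pos'],s['ee_rot'],s['force'],s['gripper_width'])
shot('scene','scene15')
crop('scene15',320,140,440,260,5,'s15')
print(atz('scene13',320+266/5,180+290/5,52),atz('scene13',320+258/5,180+345/5,12))
print(atz('top14',100+152.5/2.5,120+226/2.5,25))
```

```text
[464.33900805 327.46320438  93.94791615] [1.79928380e+02 1.53781117e-02 1.25220992e+02] [-0.70133607 -0.33220756  0.11778806] 90.89667149537249
[461.09098365 331.92615061  52.        ] [463.0854341 334.9783595  12.       ]
[457.10546003 329.88288121  25.        ]
```

View pics/s15.png

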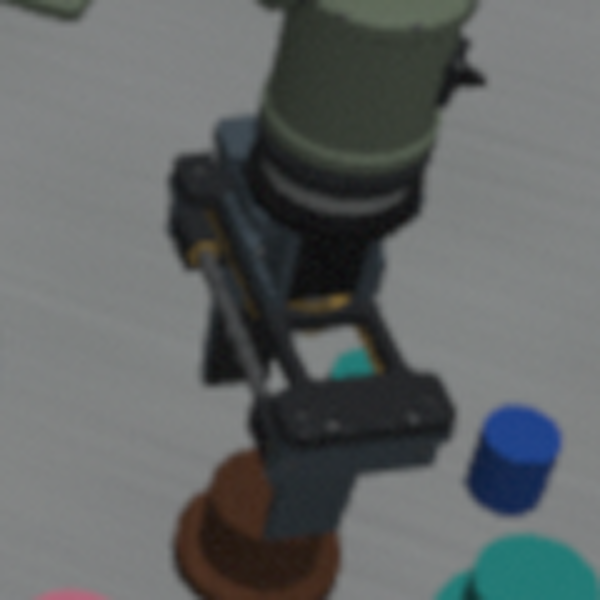

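Emit:
arm_command(series=[-0.004, 0.013, 0, 0, 0, 0, 0, 0, -0.04, 0, 0, 0, 0, 0, -0.05, 0, 0, 0, 0, 0, -0.04, 0, 0, 0, 0, 0, -0.02, 0, 0, 0, 0, 0, 0, 0, 0, 0, 0, 0, 0, 0, 0, 0, 0, 0, 0, 0, 0, 0])

```text
time_s: 26.85
ee_pos: [462.4, 334.3, 34.1]
ee_rot: [179.9, 0.0, 125.3]
force: [0.5, -0.1, 0.0]
gripper_width: 91.5
```

Run:
```python
from h import *
s=env.state(); print(s['ee_pos'],s['ee_rot'],s['force'],s['gripper_width'])
shot('scene','scene16')
crop('scene16',320,140,440,260,5,'s16')
```

```text
[462.40906227 334.28442716  34.12893725] [1.79862932e+02 1.46135515e-03 1.25329738e+02] [ 0.53378228 -0.09025726  0.00217471] 91.50841980220575
```

View pics/s16.png

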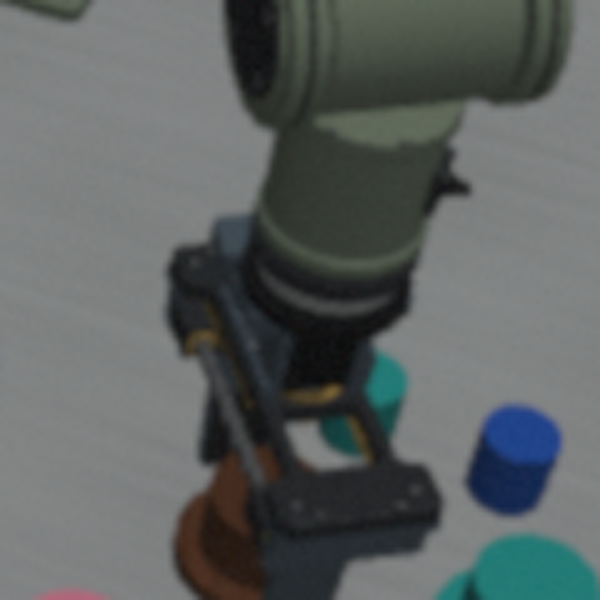

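Emit:
arm_command(series=[0, 0, -0.004, 0, 0, 0, 0, 0, 0, 0, 0, 0])

```text
time_s: 27.07
ee_pos: [461.9, 333.9, 32.0]
ee_rot: [179.9, 0.0, 125.3]
force: [-0.4, 0.4, -0.9]
gripper_width: 91.0
```

Emit:
arm_command(series=[0, 0, 0, 0, 0, 0, 0, 0, 0, 0, 0, 0, 0, 0, 0, 0, 0, 0, 0, 0, 0, 0, 0, 0, 0, 0, 0, 0, 0, 0, 0, 0, 0, 0, 0, 0, 0, 0, 0, 0, 0, 0, 0, 0, 0, 0, 0, 0, 0, 0, 0, 0, 0, 0, 0, 0, 0, 0, 0, 0], hand=0, newtons=30)

```text
time_s: 27.9
ee_pos: [461.6, 333.6, 31.4]
ee_rot: [180.0, 0.0, 125.3]
force: [0.3, 0.3, 0.0]
gripper_width: 59.6
```

Run:
```python
from h import *
s=env.state(); print(s['ee_pos'],s['ee_rot'],s['force'],s['gripper_width'])
shot('scene','scene17')
crop('scene17',320,140,440,260,5,'s17')
```

```text
[461.62701734 333.61785493  31.39273117] [1.79996855e+02 1.95681239e-03 1.25326981e+02] [0.29958956 0.33192253 0.01199432] 59.628725649333084
```

View pics/s17.png

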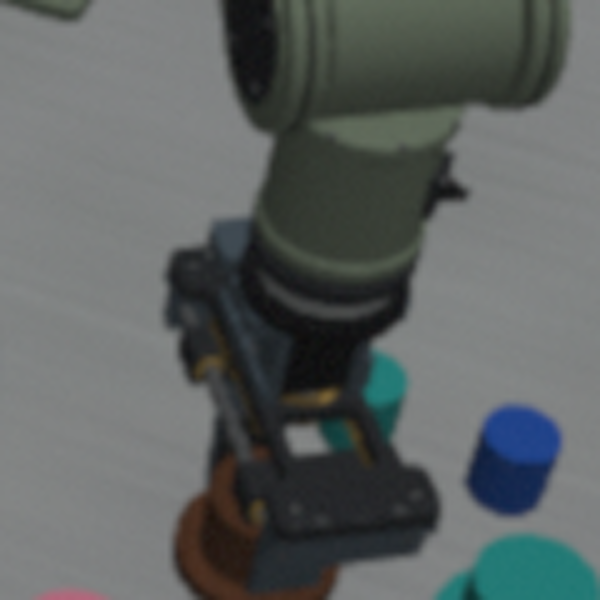

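Emit:
arm_command(series=[0, 0, 0.03, 0, 0, 0, 0, 0, 0.07, 0, 0, 0, 0, 0, 0.08, 0, 0, 0, 0, 0, 0.07, 0, 0, 0, 0, 0, 0, 0, 0, 0, 0, -0.045, 0, 0, 0, 0, 0.0075, -0.09, 0, 0, 0, 0, 0.0075, -0.09, 0, 0, 0, 0, 0.0075, -0.09, 0, 0, 0, 0, 0.0075, -0.09, 0, 0, 0, 0, 0.0075, -0.09, 0, 0, 0, 0, 0.0075, -0.09, 0, 0, 0, 0, 0.0075, -0.09, 0, 0, 0, 0, 0.0075, -0.09, 0, 0, 0, 0, 0.0075, -0.09, 0, 0, 0, 0, 0, -0.0415, 0, 0, 0, 0, 0, 0, 0, 0, 0, 0, 0, 0, 0, 0, 0, 0, 0, 0, 0, 0, 0, 0], newtons=35)

```text
time_s: 29.53
ee_pos: [488.2, -24.3, 130.8]
ee_rot: [-180.0, -0.1, 125.3]
force: [-1.4, 0.1, -1.8]
gripper_width: 59.5
```

Emit:
arm_command(series=[0, 0, -0.04, 0, 0, 0, 0, 0, -0.06, 0, 0, 0, 0, 0, -0.05, 0, 0, 0, 0, 0, -0.02, 0, 0, 0, 0, 0, -0.0075, 0, 0, 0, 0, 0, 0, 0, 0, 0, 0, 0, 0, 0, 0, 0, 0, 0, 0, 0, 0, 0])

```text
time_s: 30.2
ee_pos: [489.6, -24.8, 61.4]
ee_rot: [179.9, 0.1, 125.3]
force: [-0.3, -0.6, -2.2]
gripper_width: 59.6
```

Run:
```python
from h import *
s=env.state(); print(s['ee_pos'],s['ee_rot'],s['force'],s['gripper_width'])
shot('scene','scene18')
crop('scene18',180,130,320,250,5,'s18')
```

```text
[489.57911954 -24.75572157  61.42589117] [1.79889102e+02 8.28789362e-02 1.25348413e+02] [-0.26960823 -0.5940626  -2.15760217] 59.639720793364255
```

View pics/s18.png

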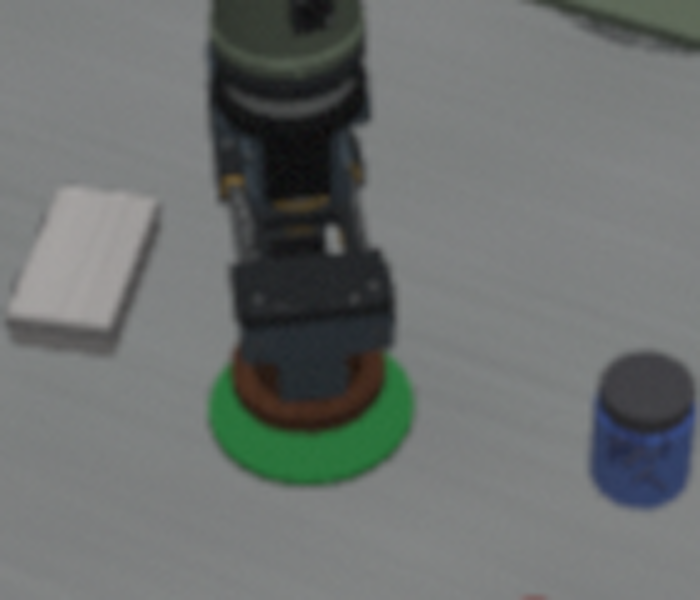

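The foot is above the green pad, with its flange at (309,385) over the pad at (311,408) in the crop. I'll lower it: 61.4 → about 38.

Emit:
arm_command(series=[-0.001, 0, -0.02, 0, 0, 0, 0, 0, -0.02, 0, 0, 0, 0, 0, -0.012, 0, 0, 0, 0, 0, -0.004, 0, 0, 0, 0, 0, 0, 0, 0, 0, 0, 0, 0, 0, 0, 0, 0, 0, 0, 0, 0, 0])

```text
time_s: 30.83
ee_pos: [488.2, -25.0, 37.8]
ee_rot: [-180.0, -0.0, 125.3]
force: [0.1, -0.4, -1.7]
gripper_width: 59.4
```

Emit:
arm_command(series=[0, 0, -0.0012, 0, 0, 0, 0, 0, 0, 0, 0, 0, 0, 0, 0, 0, 0, 0])

```text
time_s: 31.08
ee_pos: [488.2, -24.9, 37.4]
ee_rot: [180.0, -0.0, 125.3]
force: [-0.3, 0.0, -1.3]
gripper_width: 59.3
```

Emit:
arm_command(series=[0, 0, 0, 0, 0, 0, 0, 0, 0, 0, 0, 0, 0, 0, 0, 0, 0, 0, 0, 0, 0, 0, 0, 0, 0, 0, 0, 0, 0, 0, 0, 0, 0, 0, 0, 0, 0, 0, 0, 0, 0, 0, 0, 0, 0, 0, 0, 0, 0, 0, 0, 0, 0, 0], hand=1)

```text
time_s: 31.83
ee_pos: [488.2, -25.0, 37.5]
ee_rot: [180.0, 0.0, 125.3]
force: [0.6, 0.2, 0.4]
gripper_width: 90.7
```

Emit:
arm_command(series=[0, 0, 0.02, 0, 0, 0, 0, 0, 0.04, 0, 0, 0, 0, 0, 0.06, 0, 0, 0, 0, 0, 0.08, 0, 0, 0, 0, 0, 0.09, 0, 0, 0, 0, 0, 0.09, 0, 0, 0, 0, 0, 0.09, 0, 0, 0, -0.06, 0, 0.06, 0, 0, 0, -0.08, 0, 0, 0, 0, 0, -0.08, 0, 0, 0, 0, 0, 0, 0, 0, 0, 0, 0, 0, 0, 0, 0, 0, 0, 0, 0, 0, 0, 0, 0])

```text
time_s: 32.92
ee_pos: [400.7, -25.0, 250.2]
ee_rot: [179.9, 0.1, 125.3]
force: [0.4, 0.4, -0.2]
gripper_width: 90.7
```

Run:
```python
from h import *
s=env.state(); print(s['time_s'],s['ee_pos'],s['force'],s['gripper_width'],abs(s['qvel']).max())
shot('scene','scene19');shot('top','top19')
crop('scene19',0,0,512,384,1.5,'s19');crop('top19',100,120,420,240,2.5,'t19')
crop('scene19',180,130,320,250,5,'s19b')
```

```text
32.9167 [400.74205559 -24.98316797 250.16562024] [ 0.38031112  0.38828087 -0.22451543] 90.72998426562722 1.535886451116126
```

View pics/s19.png

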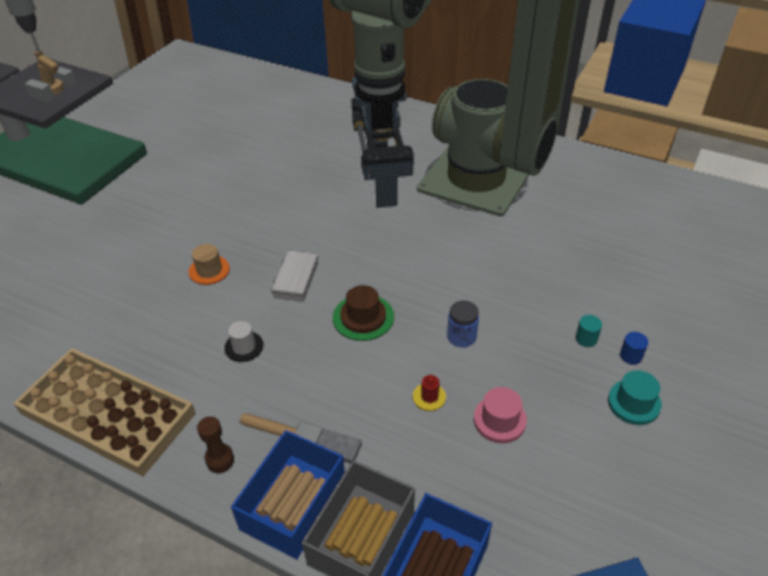

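View pics/t19.png

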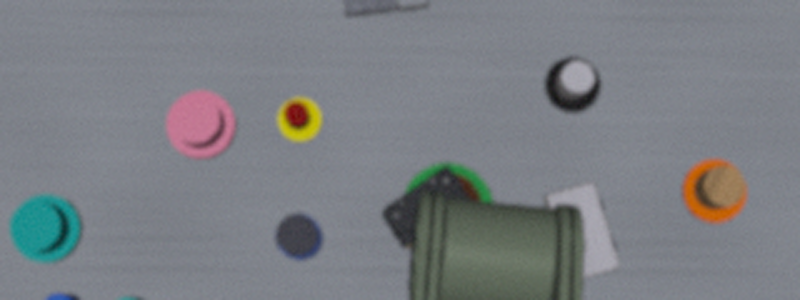

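View pics/s19b.png

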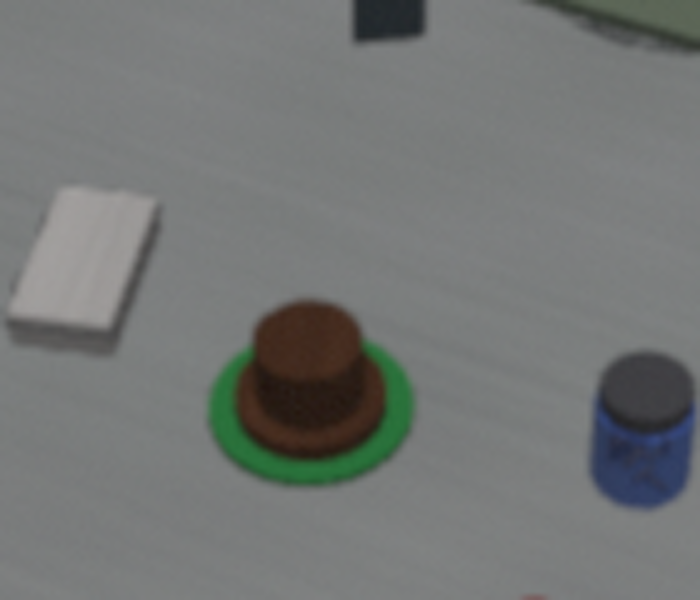

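Run:
```python
from h import *
c=lambda u,v,z:atz('scene19',u,v,z)[:2]
print('foot',c(180+308/5,130+340/5,58)-c(241.7,211,6))
print('collar',c(110+251.5/5,160+299/5,50)-c(162.2,230.6,6))
print('waist',c(90+234.5/5,120+243/5,52)-c(138.9,179.6,6))
```

```text
foot [-0.28555878  1.85391392]
collar [-0.40183903  2.26530432]
waist [0.55558463 4.39156084]
```

All four sections are centred within about 5 mm (the limit is 15 mm), the arm is clear, and the jar and case are where they were. I'm handing in.

```bash
python3 -c "
from workcell import env
print(env.job_done())"
```

```text
the job is handed in; nothing more can be done
None
```

I took the queen apart from the top down and stood all four sections on their pads in the set order: crown on yellow, collar on black, waist on orange, foot on green. The job was handed in at about 33 s with the gripper open and about 200 mm above everything; no verdict was given.

**Last checks:** The final pictures show every section upright and wholly on its own pad. Measured from the pad centres, the crown is about 2 mm off, the collar 2 mm, the waist 4 mm and the foot 2 mm, all well inside the 15 mm limit. The jar, the drill bit case and the look-alikes show no visible movement.

**Disagreement:** The two cameras differed by about 5 mm in x. I took positions close to the scene camera's, since it matched the gripper's known pose. The arm hid most of the foot in the last top view, so its placing was checked in the scene view only.

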